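# Put the reagent bottles back on their fume-hood pads

## Robot

A 6-joint arm with a two-finger parallel gripper is mounted at the origin on the work surface. World frame = base frame: x ahead of the robot, y to its left, z up, the work surface at z = 0. Lengths are in m, angles in rad, forces in N, time in s.
With the tool pointing down it reaches from about 0.3 to 0.85 m from the base axis. Payload 5.4 kg.
Tool frame: the origin (TCP) lies midway between the tips of the shut fingers; the grasp point (between the pads) lies 19 mm behind it (robot.pinch_z is the distance from the TCP to the grasp point, in m); z points along the fingers, y is the line along which they close (so a half turn about z gives the same grasp; the last joint's range is limited). The gripper opens to 85 mm and grips with 20 to 120 N. Pads are 22 mm wide; open, the fingers measure 114 mm over their backs; the gripper's body (76 mm by 85 mm) begins 54 mm behind the grasp point. The pads swing forward as they close: fully open they stand 13 mm farther back than shut.
Start: joints at [-1.486, 0.158, 1.597, -0, 1.386, -0.21], TCP at [0.167, -0.55, 0.231] pointing down, gripper open.
Joint ranges: [-2.91, 2.91], [-0.94, 2.29], [0.18, 2.7], [-1.29, 4.43], [0.17, 2.64], [-3, 3]. Speed limits (rad/s): [2.57, 2.57, 3.14, 3.14, 3.14, 3.14].

## Interface

Orientations are given as [roll, pitch, yaw] about the fixed x, y, z axes, in that order (R = Rz(yaw) Ry(pitch) Rx(roll)).
In Python, from cell import monitor, get_image, camera_info, hand_in, robot gives the robot as it stands.
- The arm moves only by the shell command python3 -m crank [OPENING], which reads ROWS from standard input. ROWS is a JSON list of rows, 1 to 20 of them, each an object with the fields dx, dy, dz (the shift in cm), rx, ry, rz (a rotation vector in units of 0.25 rad); a field left out counts as zero; each row is the pose to reach, as a shift and turn from the pose commanded when the command began, along the tool's axes at that moment; what a row does not reach only later rows make up. A row lasts 1/10 s, in which the tool goes at most 0.05 m and 0.15 rad, less where a joint would pass 70% of its speed; a pose out of reach is approached as far as the arm can. OPENING is the opening from 0.0 (shut) to 1.0 (fully open), set as the command begins (- or left out keeps the last). The fingers move at their own pace and stop on an object; the grip force is fixed at half the most. Time passes only in rows, so rows that do not move let the fingers close. It prints the time, the measured TCP pose, the force, the opening and the grip force at its end. Input that does not fit is refused with a message, and nothing moves.
- monitor.get_obs(): the state, without advancing time (a new reading comes with each control period).
- get_image(name): name is "side" or "top"; returns the picture (480x640x3 uint8, red, green, blue); there is no depth.
- camera_info(name): a dict with "camera_matrix" (3x3 intrinsics, pixels), "R" (3x3) and "t" (3): a world point X has camera coordinates R X + t. Camera axes: x right, y down, z forward; pixel columns grow to the right and rows downward; lengths in m; the calibration is good to about 2 mm. A picture is of the moment at which its call begins. camera_info takes no time and is no camera call.
- hand_in(): hands the job in; it is judged then, once.
The state is a dict: "time_s": time; "joints": joint angles; "qd": joint speeds; "effort": joint torques, N m; "tool_pos": TCP position; "ee_rot": TCP orientation; "wrist_force": force on the tool from outside, world axes, zero at the start; "ft_torque": the same for the moment, N m; "grip_width": opening from 0.0 (shut) to 1.0 (fully open); "finger_force": force on a finger pad.
Only numpy, scipy, OpenCV 4.12 (cv2) and the standard library are available. Lean on these libraries where they do the work, as an engineer would, in place of code of your own. Each camera call takes 0.05 s, during which the arm holds its last target. There are 200 camera calls.

## Task

Put the four small amber reagent bottles back on their grey pads: stand each one upright on the pad whose black footprint has the shape and size of the bottle's foot, centred on the footprint and turned to line up with it where it is square or oblong. Do not knock any bottle over, and leave the glass beaker standing where it is.

Things in the scene. Friction and masses are not known exactly. Their poses are not given: they have to be found in the camera images.
- wide_round_bottle: Loose closed amber glass reagent bottle with straight upright sides, round, body 58 mm across and 58 mm tall, black cap 50 mm across, 78 mm tall in all, about 260 g (mass varies by up to 30 %). Cap fixed. Origin: centre of its underside; z up; its yaw does not matter. Grip it across the body, about 45 mm up.
- wide_round_pad: The wide round bottle's pad: a flat grey disc 100 mm across and 6 mm thick, fixed to the bench, with a black footprint flush in its flat top: a disc 64 mm across, 3 mm larger all round than the bottle's foot, centred on the disc. Origin: centre of its underside, on the bench (its top is 6 mm above); z up.
- slim_round_bottle: Loose closed amber glass reagent bottle with straight upright sides, round, body 38 mm across and 60 mm tall, black cap 24 mm across, 82 mm tall in all, about 140 g (mass varies by up to 30 %). Cap fixed. Origin: centre of its underside; z up; its yaw does not matter. Grip it across the body, about 45 mm up.
- slim_round_pad: The slim round bottle's pad: a flat grey disc 100 mm across and 6 mm thick, fixed to the bench, with a black footprint flush in its flat top: a disc 44 mm across, 3 mm larger all round than the bottle's foot, centred on the disc. Origin: centre of its underside, on the bench (its top is 6 mm above); z up.
- square_bottle: Loose closed amber glass reagent bottle with straight upright sides, square, body 48 x 48 mm with sides along its x and y and 58 mm tall, round black cap 30 mm across, 78 mm tall in all, about 220 g (mass varies by up to 30 %). Cap fixed. Origin: centre of its underside; z up; any quarter turn of it is as good. Grip it across the body, about 45 mm up.
- square_pad: The square bottle's pad: a flat grey disc 100 mm across and 6 mm thick, fixed to the bench, with a black footprint flush in its flat top: a square 54 x 54 mm with sides along x and y, 3 mm larger all round than the bottle's foot, centred on the disc. Origin: centre of its underside, on the bench (its top is 6 mm above); z up.
- oblong_bottle: Loose closed amber glass reagent bottle with straight upright sides, oblong, body 72 mm along its x by 34 mm along its y and 60 mm tall, round black cap 26 mm across, 80 mm tall in all, about 220 g (mass varies by up to 30 %). Cap fixed. Origin: centre of its underside; z up; either way round is good. Grip it across the body, about 45 mm up.
- oblong_pad: The oblong bottle's pad: a flat grey disc 100 mm across and 6 mm thick, fixed to the bench, with a black footprint flush in its flat top: a rectangle 78 mm along its x by 40 mm along its y, 3 mm larger all round than the bottle's foot, centred on the disc. Origin: centre of its underside, on the bench (its top is 6 mm above); z up.
- beaker: Bystander: a loose open glass beaker, 68 mm across and 85 mm tall, standing among the bottles and pads. Origin: centre of its underside.
Mind the look-alikes: they are no part of the job. Leave any red look-alike of the wide_round_bottle alone. Leave any purple look-alike of the oblong_bottle alone.

How it is judged:
At the end, for the whole second after the job is handed in: Each bottle upright (0.1 rad) and at rest on its own pad, within 12 mm of its centre; the oblong one within 0.25 rad of its footprint either way round, the square one too (any quarter turn). Beaker upright, within 20 mm of where it stood (horizontal distance between wide_round_bottle and wide_round_pad below 0.012 m and z of wide_round_bottle in the frame of wide_round_pad between 0.003 and 0.01 m and angle between each of wide_round_bottle, slim_round_bottle, square_bottle, oblong_bottle's own z axis and vertical below 0.1 rad and linear speed of each of wide_round_bottle, slim_round_bottle, square_bottle, oblong_bottle below 0.02 m/s and angular speed of each of wide_round_bottle, slim_round_bottle, square_bottle, oblong_bottle below 0.2 rad/s and horizontal distance between slim_round_bottle and slim_round_pad below 0.012 m and z of slim_round_bottle in the frame of slim_round_pad between 0.003 and 0.01 m and horizontal distance between square_bottle and square_pad below 0.012 m and z of square_bottle in the frame of square_pad between 0.003 and 0.01 m and horizontal distance between oblong_bottle and oblong_pad below 0.012 m and z of oblong_bottle in the frame of oblong_pad between 0.003 and 0.01 m and angle between the x axis of oblong_bottle and the x axis of oblong_pad, either way round below 0.25 rad and (angle between the x axis of square_bottle and the x axis of square_pad, either way round below 0.25 rad or angle between the x axis of square_bottle and the x axis of square_pad, either way round above 1.3208 rad) and distance of beaker from where it was at the start of the episode below 0.02 m and angle between beaker's own z axis and vertical below 0.15 rad); the robot touches nothing.
It fails at once if a small bottle is knocked over (angle between any of wide_round_bottle, slim_round_bottle, square_bottle, oblong_bottle's own z axis and vertical above 0.8 rad).
It fails at once if the beaker is pushed away or knocked over (distance of beaker from where it was at the start of the episode above 0.02 m or angle between beaker's own z axis and vertical above 0.5 rad).
It also fails if it takes over 109 s, if anything falls off the work surface, if the arm or the gripper's body presses on something with over 40 N, if the wrist force passes 120 N, or if a joint passes its speed limit or range.

## Working session

There is one attempt and no reset: what is moved stays moved. The work goes in short steps, Python scripts to look and compute and a shell command to move; the robot and the scene stay as the last step left them, time stands still between calls to the robot, and variables do not carry over. Pictures are saved under pics/ and viewed, at most 14 in all, crops included, and the job is handed in when it is done.

```bash
ls; mkdir -p pics
python3 - <<'E'
from cell import monitor,get_image,camera_info,robot
import cv2
for n in("top","side"):
    cv2.imwrite(f"pics/{n}0.png",get_image(n)[:,:,::-1]); c=camera_info(n); print(c)
o=monitor.get_obs(); print(o['time_s'],o['tool_pos'],o['ee_rot'],o['grip_width'])
E
```

```text
pics
{'camera_matrix': array([[602.78709045,   0.        , 319.11167887],
       [  0.        , 602.78709045, 236.89257134],
       [  0.        ,   0.        ,   1.        ]]), 'R': array([[ 0.02665769, -0.99909405,  0.03317289],
       [-0.98991879, -0.03100158, -0.13820162],
       [ 0.13910483, -0.02915434, -0.98984841]]), 't': array([-0.02957231,  0.46420891,  1.22496891])}
{'camera_matrix': array([[451.4228463 ,   0.        , 315.24704359],
       [  0.        , 451.4228463 , 240.36289459],
       [  0.        ,   0.        ,   1.        ]]), 'R': array([[-0.8227626 , -0.56797847, -0.02149783],
       [-0.2806742 ,  0.43888701, -0.8535808 ],
       [ 0.49425064, -0.69626048, -0.52051672]]), 't': array([0.37634093, 0.1687758 , 0.92756941])}
0.1 [ 0.16698971 -0.54965376  0.2304104 ] [-3.13993686e+00 -3.67369104e-04  2.94769632e-01] 0.9989620152630241
```

View pics/top0.png

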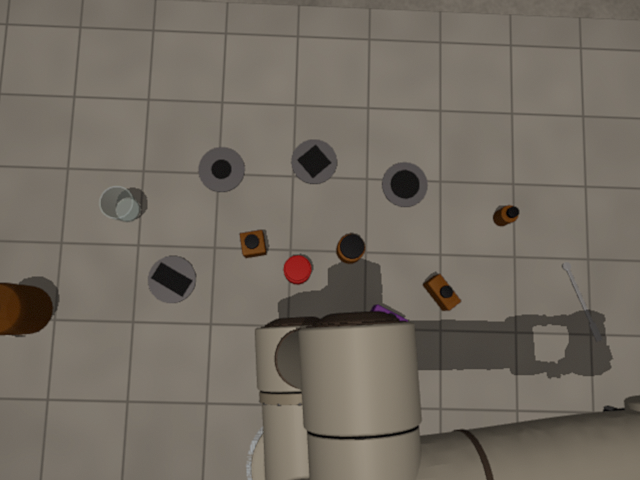

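View pics/side0.png

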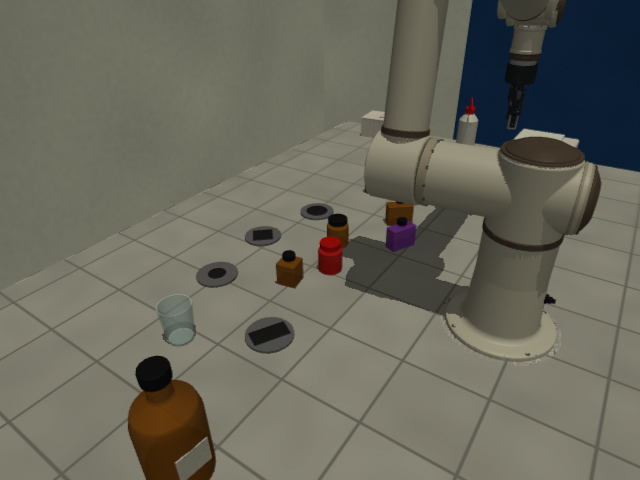

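The pictures show the following, with top pixels as (column, row).

- **Pads:** slim (221,170), square (314,161), wide (405,184), oblong (172,279).
- **Bottles:** square (253,243), wide (350,248), oblong (441,292), slim (506,215).
- **Beaker:** (120,203).

These could be mistaken for a target:
- The red bottle (297,269) could be taken for the wide one.
- The purple bottle (388,313) could be taken for the oblong one.
- The large amber bottle (20,308) is far too big to be any of the four.

I choose the four small amber bottles by colour and size.

```bash
cat > h.py <<'E'
import cv2,numpy as np
from cell import monitor,get_image,camera_info,robot
ci=camera_info("top");K,R,t=ci["camera_matrix"],ci["R"],ci["t"];C=-R.T@t
def ray(p,z):
    d=R.T@np.linalg.inv(K)@np.array([p[0],p[1],1.]);return (C+d*(z-C[2])/d[2])[:2]
def blobs(img,lo,hi,amin):
    hsv=cv2.cvtColor(img,cv2.COLOR_RGB2HSV);m=cv2.inRange(hsv,lo,hi)
    n,l,s,c=cv2.connectedComponentsWithStats(m)
    return [(c[i],s[i],(l==i).astype(np.uint8)) for i in range(1,n) if s[i][4]>amin and s[i][4]<2500]
def yaw(mask,z):
    cs,_=cv2.findContours(mask,cv2.RETR_EXTERNAL,cv2.CHAIN_APPROX_NONE)
    pts=np.array([ray(p[0],z) for p in max(cs,key=len)],np.float32)*1000
    (c,s,a)=cv2.minAreaRect(pts)
    if s[0]<s[1]: a+=90; s=s[::-1]
    return np.round(c,1),np.round(s,1),round((a+90)%180-90,1)
E
python3 - <<'E'
from h import *
print(C)
im=cv2.imread("pics/top0.png")[:,:,::-1].copy()
for nm,lo,hi,z in(("amber",(8,150,30),(22,255,255),.058),("black",(0,0,0),(180,255,45),.006)):
    for c,s,m in blobs(im,lo,hi,60):
        if c[1]>320 or c[0]<60: continue
        print(nm,c.round(1),s,"floor/pad",ray(c,z).round(4),"cap",ray(c,.069).round(4),yaw(m,z))
cv2.imwrite("pics/crop0.png",cv2.resize(im[190:330,220:540,::-1],None,fx=2.5,fy=2.5,interpolation=cv2.INTER_CUBIC))
E
```

```text
[0.28991836 0.02055885 1.27766895]
amber [503.2 216.4] [494 206  24  20 260] floor/pad [ 0.5161 -0.3962] cap [ 0.5141 -0.3924] (array([ 517.7, -398.2]), array([48.8, 35.1]), -64.1)
amber [253.2 244.3] [240 230  26  28 406] floor/pad [0.442  0.1183] cap [0.4406 0.1174] (array([443.5, 119.4]), array([50.2, 47. ]), 10.9)
amber [346.4 253.7] [337 235  28  28 178] floor/pad [ 0.4285 -0.0719] cap [ 0.4272 -0.071 ] (array([435.3, -76.2]), array([54.5, 48.5]), 56.2)
amber [440.6 292.6] [424 274  36  36 590] floor/pad [ 0.3548 -0.2652] cap [ 0.3542 -0.2626] (array([ 355.1, -267. ]), array([73.2, 41.4]), 38.4)
black [313.7 161. ] [298 145  33  33 568] floor/pad [ 0.6344 -0.0007] cap [6.173e-01 3.000e-04] (array([634.5,  -0.7]), array([52.3, 52.3]), 42.0)
black [221.  168.9] [212 160  19  19 291] floor/pad [0.6097 0.1984] cap [0.5939 0.1896] (array([609.6, 198.3]), array([39.9, 38.6]), 2.7)
black [404.6 183.9] [391 170  28  29 628] floor/pad [ 0.5905 -0.1991] cap [ 0.5756 -0.1882] (array([ 590.3, -199. ]), array([62.1, 58.9]), 0.6)
black [512. 212.] [506 207  13  11 109] floor/pad [ 0.5362 -0.4
[... 383 characters left out ...]
40 234  24  25 459] floor/pad [ 0.4512 -0.0869] cap [ 0.4432 -0.0816] (array([451.3, -86.5]), array([50.3, 49.7]), -43.8)
black [171.2 279. ] [152 263  40  33 667] floor/pad [0.37   0.2904] cap [0.366 0.277] (array([369.9, 290.4]), array([76.2, 38.1]), 61.3)
black [433.3 293.4] [423 276  22  34  99] floor/pad [ 0.3555 -0.2619] cap [ 0.3522 -0.2479] (array([ 354.3, -260.9]), array([72.3, 27.7]), 17.6)
black [445.9 291.3] [440 286  13  12 126] floor/pad [ 0.3605 -0.2888] cap [ 0.357  -0.2735] (array([ 360.2, -289. ]), array([25.8, 23.2]), -88.4)
black [338.2 319. ] [ 264  305  142   23 1218] floor/pad [ 0.2964 -0.0615] cap [ 0.2961 -0.0574] (array([301.6, -53.4]), array([295.5,  38.4]), -85.4)
```

View pics/crop0.png

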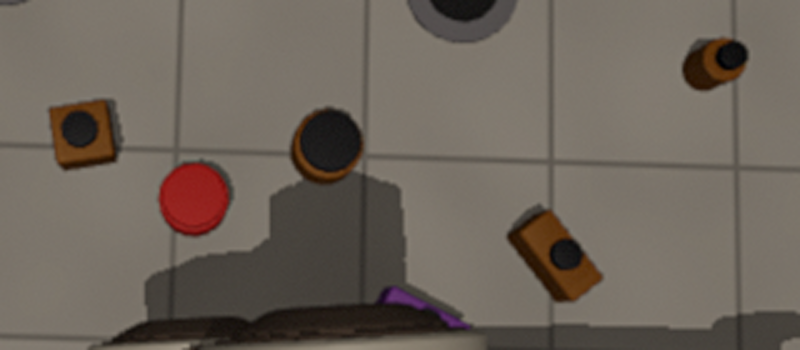

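The crop confirms the choice: the four amber bottles have black caps, and red and purple are the look-alikes. I'll start with the slim bottle.

```bash
cat >> h.py <<'E'
from scipy.spatial.transform import Rotation as Ro
def go(x,y,z,yw=None,frm=None):
    o=monitor.get_obs();p,e=(o["tool_pos"],o["ee_rot"]) if frm is None else frm
    M=Ro.from_euler("xyz",e);yw=e[2] if yw is None else yw
    T=Ro.from_euler("xyz",[np.pi,0,yw])
    print("shift",M.inv().apply(np.array([x,y,z])-p).round(4),"rot",(M.inv()*T).as_rotvec().round(3),"j6",round(float(np.arctan2(y,x)+np.pi/2-yw),2))
    return np.array([x,y,z]),[np.pi,0,yw]
E
python3 - <<'E'
from h import *
for n,p,z in(("slim",(512,212),.079),("square",(251.4,241.2),.075),("wide",(351.7,246),.075),("oblong",(445.9,291.3),.077),("red",(297,269),.075),("beaker",(112,203),.08)): print(n,ray(p,z).round(4))
x,y=ray((512,212),.079)
go(x,y,.15,.295)
E
```

```text
slim [ 0.522  -0.4074]
square [0.446  0.1207]
wide [ 0.4425 -0.081 ]
oblong [ 0.3567 -0.2715]
red [0.3928 0.0276]
beaker [0.5137 0.4013]
shift [ 0.381  -0.0328  0.0806] rot [-0.002 -0.    -0.   ] j6 0.61
```

Units first: shifts go in cm and turns go in units of 0.25 rad. So 0.381 m is 38.1, 0.2 m is 20.

```bash
echo '[{"dx":10,"dy":-0.9},{"dx":20,"dy":-1.7,"dz":2},{"dx":38.1,"dy":-3.3,"dz":8},{"dx":38.1,"dy":-3.3,"dz":8},{"dx":38.1,"dy":-3.3,"dz":8},{"dx":38.1,"dy":-3.3,"dz":8},{"dx":38.1,"dy":-3.3,"dz":8},{"dx":38.1,"dy":-3.3,"dz":8},{"dx":38.1,"dy":-3.3,"dz":8},{"dx":38.1,"dy":-3.3,"dz":8}]' | python3 -m crank 1.0
python3 - <<'E'
from h import *
go(.522,-.4074,.026,.295)
E
```

```text
time_s: 1.1
tool_pos: [0.5222, -0.4069, 0.1501]
ee_rot: [-3.14, 0.001, 0.297]
wrist_force: [-0.4, 0.2, -0.1]
grip_width: 0.999
finger_force: 0.0
shift [-0.0002  0.0006  0.1241] rot [-0.002  0.001  0.002] j6 0.61
```

Accurate. Now descend, close and lift.

In the tool's units: 0.124 m is 12.4, 0.11 m is 11.

```bash
echo '[{"dz":4},{"dz":8},{"dz":11},{"dz":12.4},{"dz":12.4}]' | python3 -m crank 1.0
echo '[{},{},{},{},{},{},{},{},{},{}]' | python3 -m crank 0.0
echo '[{"dz":-3},{"dz":-7},{"dz":-12},{"dz":-12}]' | python3 -m crank -
python3 - <<'E'
from h import *
go(.6097,.1984,.15,.295)
E
```

```text
time_s: 1.6
tool_pos: [0.5201, -0.4075, 0.0254]
ee_rot: [-3.138, 0.002, 0.293]
wrist_force: [0.4, -0.3, 0.1]
grip_width: 1.001
finger_force: 0.0
time_s: 2.6
tool_pos: [0.5231, -0.4092, 0.0296]
ee_rot: [3.138, -0.001, 0.295]
wrist_force: [0.3, -0.7, 5.5]
grip_width: 0.431
finger_force: 60.2
time_s: 3.0
tool_pos: [0.5256, -0.4116, 0.1568]
ee_rot: [3.128, -0.007, 0.295]
wrist_force: [0.6, -0.7, -0.2]
grip_width: 0.43
finger_force: 60.5
shift [ 0.2579 -0.5592  0.0006] rot [ 0.014 -0.007  0.   ] j6 1.59
```

In the tool's units: -0.559 m is -55.9, 0.258 m is 25.8.

```bash
echo '[{"dx":25.8,"dy":-55.9},{"dx":25.8,"dy":-55.9},{"dx":25.8,"dy":-55.9},{"dx":25.8,"dy":-55.9},{"dx":25.8,"dy":-55.9},{"dx":25.8,"dy":-55.9},{"dx":25.8,"dy":-55.9},{"dx":25.8,"dy":-55.9},{"dx":25.8,"dy":-55.9},{"dx":25.8,"dy":-55.9},{"dx":25.8,"dy":-55.9},{"dx":25.8,"dy":-55.9},{"dx":25.8,"dy":-55.9},{"dx":25.8,"dy":-55.9},{"dx":25.8,"dy":-55.9},{"dx":25.8,"dy":-55.9}]' | python3 -m crank -
python3 - <<'E'
from h import *
go(.6097,.1984,.033,.295)
for n in ("top","side"):
    im=get_image(n)[:,:,::-1]
    cv2.imwrite(f"pics/{n}1.png",im)
E
```

```text
time_s: 4.6
tool_pos: [0.6064, 0.2002, 0.1471]
ee_rot: [3.141, 0.001, 0.293]
wrist_force: [-0.2, 0.2, -1.3]
grip_width: 0.428
finger_force: 60.7
shift [0.0027 0.0026 0.1141] rot [ 0.     0.001 -0.002] j6 1.59
```

View pics/side1.png

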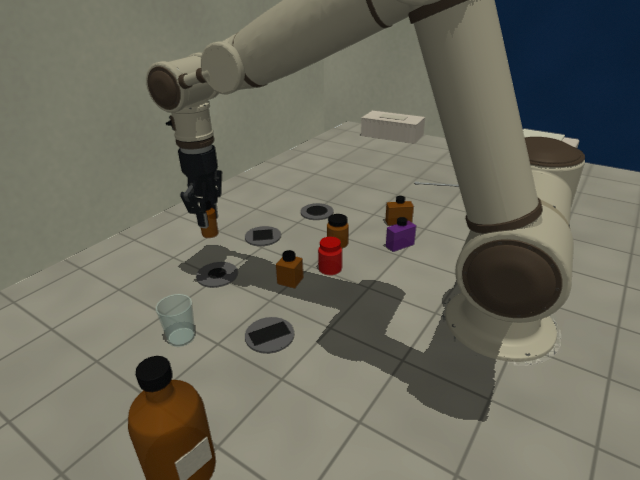

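The slim bottle hangs upright in the gripper at (209,222), above its pad. Lower it with the small correction and release.

```bash
echo '[{"dx":0.27,"dy":0.26,"dz":4},{"dx":0.27,"dy":0.26,"dz":7.5},{"dx":0.27,"dy":0.26,"dz":10},{"dx":0.27,"dy":0.26,"dz":11},{"dx":0.27,"dy":0.26,"dz":11.4},{"dx":0.27,"dy":0.26,"dz":11.4},{"dx":0.27,"dy":0.26,"dz":11.4}]' | python3 -m crank -
echo '[{},{},{},{},{},{},{"dz":-3},{"dz":-7},{"dz":-11.5},{"dz":-11.5},{"dz":-11.5}]' | python3 -m crank 1.0
python3 - <<'E'
from h import *
print("sq");go(.446,.1207,.15,np.radians(10.9))
E
```

```text
time_s: 5.4
tool_pos: [0.611, 0.1996, 0.0356]
ee_rot: [3.141, -0.002, 0.294]
wrist_force: [-3.5, -0.8, 6.2]
grip_width: 0.428
finger_force: 61.2
time_s: 6.5
tool_pos: [0.6109, 0.2004, 0.15]
ee_rot: [3.141, -0.003, 0.295]
wrist_force: [0.1, -0.7, -0.1]
grip_width: 1.001
finger_force: 0.0
sq
shift [-0.1809  0.0284 -0.0006] rot [ 0.    -0.003  0.105] j6 1.64
```

In the tool's units: -0.181 m is -18.1, 0.0284 m is 2.84, 0.105 rad is 0.42.

```bash
echo '[{"dx":-18.1,"dy":2.84,"rz":0.42},{"dx":-18.1,"dy":2.84,"rz":0.42},{"dx":-18.1,"dy":2.84,"rz":0.42},{"dx":-18.1,"dy":2.84,"rz":0.42},{"dx":-18.1,"dy":2.84,"rz":0.42},{"dx":-18.1,"dy":2.84,"rz":0.42},{"dx":-18.1,"dy":2.84,"rz":0.42}]' | python3 -m crank -
python3 - <<'E'
from h import *
go(.446,.1207,.026,np.radians(10.9))
im=get_image("top"); cv2.imwrite("pics/top2.png",im[:,:,::-1])
for c,s,m in blobs(im,(8,150,30),(22,255,255),60): print(c.round(1),s)
E
```

```text
time_s: 7.2
tool_pos: [0.4454, 0.1206, 0.1479]
ee_rot: [-3.141, 0.0, 0.19]
wrist_force: [0.6, 0.4, -0.8]
grip_width: 0.998
finger_force: 0.0
shift [7.000e-04 1.000e-04 1.219e-01] rot [-0.  0. -0.] j6 1.64
[218.8 166.8] [208 154  20  23 244]
[346.  253.4] [337 235  28  28 171]
[248.  251.8] [242 247  13  11 106]
[440.5 292.5] [423 274  37  36 586]
[ 22.9 308.9] [   0  283   52   52 2288]
```

View pics/top2.png

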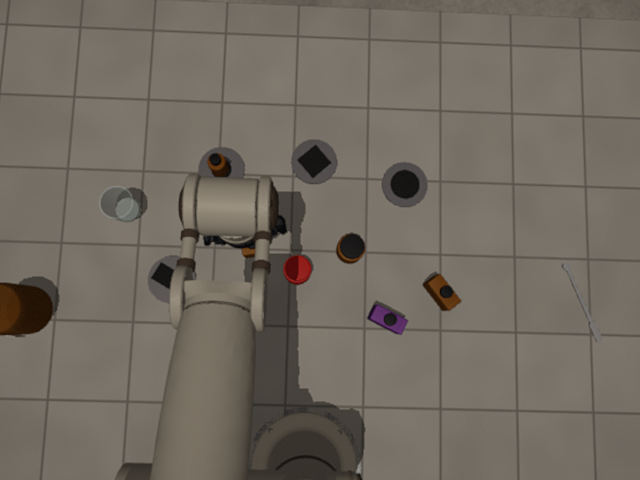

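The slim bottle stands on its pad with its cap near (217,159), and the gripper is over the square bottle. Grasp it.

In the tool's units: 0.122 m is 12.2, 0.11 m is 11.

```bash
echo '[{"dz":4},{"dz":8},{"dz":11},{"dz":12.2},{"dz":12.2}]' | python3 -m crank 1.0
echo '[{},{},{},{},{},{},{},{},{}]' | python3 -m crank 0.0
echo '[{"dz":-3},{"dz":-7},{"dz":-12},{"dz":-12},{"dz":-12},{"dz":-12}]' | python3 -m crank -
python3 - <<'E'
from h import *
go(.6344,-.0007,.147,np.radians(42))
E
```

```text
time_s: 7.75
tool_pos: [0.444, 0.1206, 0.0248]
ee_rot: [-3.141, 0.004, 0.19]
wrist_force: [0.0, -0.0, -0.3]
grip_width: 0.999
finger_force: 0.0
time_s: 8.65
tool_pos: [0.4469, 0.1205, 0.0282]
ee_rot: [3.141, -0.004, 0.19]
wrist_force: [-0.7, 0.0, 5.9]
grip_width: 0.554
finger_force: 63.1
time_s: 9.25
tool_pos: [0.4434, 0.1205, 0.1447]
ee_rot: [-3.141, 0.003, 0.19]
wrist_force: [1.1, -0.2, -2.9]
grip_width: 0.553
finger_force: 63.0
shift [ 0.1647  0.155  -0.003 ] rot [-0.002  0.003 -0.543] j6 0.84
```

In the tool's units: 0.1647 m is 16.47, 0.155 m is 15.5, -0.543 rad is -2.172.

```bash
echo '[{"dx":16.47,"dy":15.5,"rz":-2.172},{"dx":16.47,"dy":15.5,"rz":-2.172},{"dx":16.47,"dy":15.5,"rz":-2.172},{"dx":16.47,"dy":15.5,"rz":-2.172},{"dx":16.47,"dy":15.5,"rz":-2.172},{"dx":16.47,"dy":15.5,"rz":-2.172},{"dx":16.47,"dy":15.5,"rz":-2.172},{"dx":16.47,"dy":15.5,"rz":-2.172},{"dx":16.47,"dy":15.5,"rz":-2.172},{"dx":16.47,"dy":15.5,"rz":-2.172}]' | python3 -m crank -
python3 - <<'E'
from h import *
go(.6344,-.0007,.033,np.radians(42))
E
```

```text
time_s: 10.25
tool_pos: [0.6351, 0.0001, 0.1462]
ee_rot: [-3.141, 0.0, 0.734]
wrist_force: [-0.3, 1.0, -2.8]
grip_width: 0.552
finger_force: 63.0
shift [-1.000e-03  1.000e-04  1.132e-01] rot [-0.     0.     0.001] j6 0.84
```

In the tool's units: 0.113 m is 11.3, 0.11 m is 11.

```bash
echo '[{"dx":-0.1,"dz":4},{"dx":-0.1,"dz":7.5},{"dx":-0.1,"dz":10},{"dx":-0.1,"dz":11},{"dx":-0.1,"dz":11.3},{"dx":-0.1,"dz":11.3},{"dx":-0.1,"dz":11.3}]' | python3 -m crank -
echo '[{},{},{},{},{},{},{"dz":-3},{"dz":-7},{"dz":-11.5},{"dz":-11.5},{"dz":-11.5}]' | python3 -m crank 1.0
python3 - <<'E'
from h import *
print("wide");go(.4425,-.081,.15,-.5); go(.4425,-.081,.15,1.2)
E
```

```text
time_s: 10.95
tool_pos: [0.6358, -0.0013, 0.0344]
ee_rot: [3.14, -0.001, 0.733]
wrist_force: [-0.5, 1.1, -3.3]
grip_width: 0.552
finger_force: 63.2
time_s: 12.05
tool_pos: [0.6361, -0.0015, 0.15]
ee_rot: [3.139, -0.002, 0.733]
wrist_force: [-0.7, -0.3, -0.2]
grip_width: 1.001
finger_force: 0.0
wide
shift [-0.1971 -0.0705 -0.0006] rot [ 1.000e-03 -3.000e-03  1.233e+00] j6 1.89
shift [-0.1971 -0.0705 -0.0006] rot [ 0.003 -0.001 -0.467] j6 0.19
```

```bash
echo '[{"dx":-19.7,"dy":-7.05,"rz":-1.868},{"dx":-19.7,"dy":-7.05,"rz":-1.868},{"dx":-19.7,"dy":-7.05,"rz":-1.868},{"dx":-19.7,"dy":-7.05,"rz":-1.868},{"dx":-19.7,"dy":-7.05,"rz":-1.868},{"dx":-19.7,"dy":-7.05,"rz":-1.868},{"dx":-19.7,"dy":-7.05,"rz":-1.868},{"dx":-19.7,"dy":-7.05,"rz":-1.868},{"dx":-19.7,"dy":-7.05,"rz":-1.868}]' | python3 -m crank -
python3 - <<'E'
from h import *
go(.4425,-.081,.026,1.2)
E
```

```text
time_s: 12.95
tool_pos: [0.4425, -0.0804, 0.1484]
ee_rot: [3.141, -0.0, 1.201]
wrist_force: [0.5, -0.7, -0.6]
grip_width: 0.998
finger_force: 0.0
shift [-0.0005  0.0002  0.1224] rot [ 0.    -0.     0.001] j6 0.19
```

```bash
echo '[{"dz":4},{"dz":8},{"dz":11},{"dz":12.25},{"dz":12.25}]' | python3 -m crank 1.0
echo '[{},{},{},{},{},{},{},{}]' | python3 -m crank 0.0
echo '[{"dz":-3},{"dz":-7},{"dz":-12},{"dz":-12},{"dz":-12},{"dz":-12}]' | python3 -m crank -
python3 - <<'E'
from h import *
go(.5905,-.1991,.147,1.2)
E
```

```text
time_s: 13.45
tool_pos: [0.4406, -0.08, 0.0244]
ee_rot: [-3.138, -0.0, 1.2]
wrist_force: [-0.7, 0.3, 0.7]
grip_width: 0.998
finger_force: 0.0
time_s: 14.25
tool_pos: [0.4436, -0.0816, 0.0281]
ee_rot: [3.137, 0.0, 1.2]
wrist_force: [-0.8, 0.4, 5.5]
grip_width: 0.658
finger_force: 64.2
time_s: 14.85
tool_pos: [0.4404, -0.0801, 0.1445]
ee_rot: [-3.139, -0.0, 1.2]
wrist_force: [0.1, 0.1, -3.4]
grip_width: 0.662
finger_force: 66.0
shift [-0.0564  0.183  -0.003 ] rot [-0.003 -0.    -0.   ] j6 0.05
```

In the tool's units: 0.183 m is 18.3, -0.0564 m is -5.64.

```bash
echo '[{"dx":-5.64,"dy":18.3},{"dx":-5.64,"dy":18.3},{"dx":-5.64,"dy":18.3},{"dx":-5.64,"dy":18.3},{"dx":-5.64,"dy":18.3},{"dx":-5.64,"dy":18.3},{"dx":-5.64,"dy":18.3},{"dx":-5.64,"dy":18.3},{"dx":-5.64,"dy":18.3}]' | python3 -m crank -
python3 - <<'E'
from h import *
go(.5905,-.1991,.033,1.2)
E
```

```text
time_s: 15.75
tool_pos: [0.5911, -0.1989, 0.146]
ee_rot: [-3.141, -0.0, 1.2]
wrist_force: [0.3, -0.6, -2.5]
grip_width: 0.659
finger_force: 65.9
shift [-0.0004 -0.0004  0.113 ] rot [-0. -0.  0.] j6 0.05
```

```bash
echo '[{"dz":4},{"dz":7.5},{"dz":10},{"dz":11},{"dz":11.3},{"dz":11.3},{"dz":11.3}]' | python3 -m crank -
echo '[{},{},{},{},{},{},{"dz":-3},{"dz":-7},{"dz":-11.5},{"dz":-11.5},{"dz":-11.5}]' | python3 -m crank 1.0
python3 - <<'E'
from h import *
print("obl");go(.3567,-.2715,.15,np.radians(38.4))
E
```

```text
time_s: 16.45
tool_pos: [0.5924, -0.1999, 0.0341]
ee_rot: [3.139, 0.0, 1.2]
wrist_force: [0.3, -0.5, -2.6]
grip_width: 0.659
finger_force: 66.6
time_s: 17.55
tool_pos: [0.5925, -0.2001, 0.1495]
ee_rot: [3.138, 0.0, 1.2]
wrist_force: [0.3, -0.1, -1.0]
grip_width: 1.0
finger_force: 0.0
obl
shift [-0.152  -0.1939 -0.0011] rot [ 0.003 -0.     0.53 ] j6 0.25
```

```bash
echo '[{"dx":-15.2,"dy":-19.4,"rz":1.868},{"dx":-15.2,"dy":-19.4,"rz":1.868},{"dx":-15.2,"dy":-19.4,"rz":1.868},{"dx":-15.2,"dy":-19.4,"rz":1.868},{"dx":-15.2,"dy":-19.4,"rz":1.868},{"dx":-15.2,"dy":-19.4,"rz":1.868},{"dx":-15.2,"dy":-19.4,"rz":1.868},{"dx":-15.2,"dy":-19.4,"rz":1.868},{"dx":-15.2,"dy":-19.4,"rz":1.868}]' | python3 -m crank -
python3 - <<'E'
from h import *
go(.3567,-.2715,.026,.733)
E
```

```text
time_s: 18.45
tool_pos: [0.3565, -0.2705, 0.1475]
ee_rot: [-3.141, -0.0, 0.734]
wrist_force: [0.2, -0.9, -0.3]
grip_width: 0.999
finger_force: 0.0
shift [-0.0006  0.001   0.1215] rot [-0.001 -0.     0.001] j6 0.19
```

In the tool's units: 0.1215 m is 12.15, 0.11 m is 11.

```bash
echo '[{"dy":0.1,"dz":4},{"dy":0.1,"dz":8},{"dy":0.1,"dz":11},{"dy":0.1,"dz":12.15},{"dy":0.1,"dz":12.15}]' | python3 -m crank 1.0
echo '[{},{},{},{},{},{},{},{},{},{},{}]' | python3 -m crank 0.0
echo '[{"dz":-3},{"dz":-7},{"dz":-12},{"dz":-12},{"dz":-12},{"dz":-12}]' | python3 -m crank -
python3 - <<'E'
from h import *
im=get_image("top"); cv2.imwrite("pics/top3.png",im[:,:,::-1])
a=go(.46,-.03,.147,.733); go(.37,.2904,.147,np.radians(61.3))
E
```

```text
time_s: 18.95
tool_pos: [0.3561, -0.2703, 0.0249]
ee_rot: [-3.138, -0.0, 0.734]
wrist_force: [0.8, -0.1, 0.1]
grip_width: 0.998
finger_force: 0.0
time_s: 20.05
tool_pos: [0.3573, -0.2728, 0.0278]
ee_rot: [3.139, 0.0, 0.733]
wrist_force: [0.3, 1.2, 5.6]
grip_width: 0.392
finger_force: 59.0
time_s: 20.65
tool_pos: [0.3556, -0.2707, 0.145]
ee_rot: [-3.139, -0.0, 0.733]
wrist_force: [-0.4, 0.5, -2.0]
grip_width: 0.39
finger_force: 59.8
shift [ 0.2386 -0.1089 -0.0019] rot [-0.004 -0.    -0.   ] j6 0.77
shift [ 0.386  -0.4072 -0.0008] rot [-0.004 -0.001 -0.337] j6 1.17
```

View pics/top3.png

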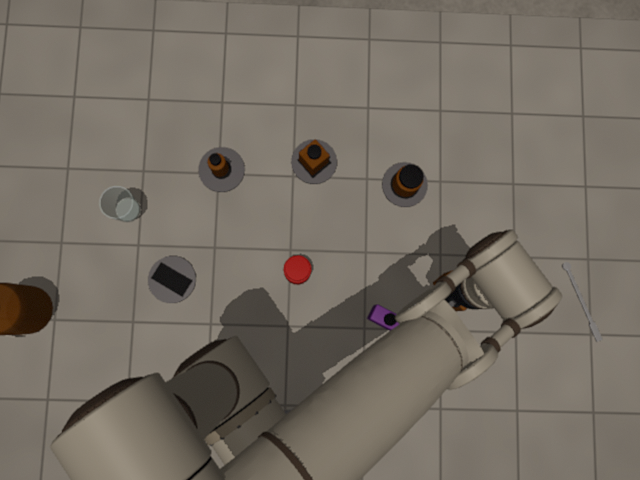

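Three bottles stand on their pads at (219,165), (314,158) and (407,183). Carry the oblong one via a waypoint.

In the tool's units: -0.4072 m is -40.72, 0.386 m is 38.6, -0.337 rad is -1.348.

```bash
echo '[{"dx":23.86,"dy":-10.9},{"dx":23.86,"dy":-10.9},{"dx":23.86,"dy":-10.9},{"dx":23.86,"dy":-10.9},{"dx":23.86,"dy":-10.9},{"dx":38.6,"dy":-40.72,"rz":-1.348},{"dx":38.6,"dy":-40.72,"rz":-1.348},{"dx":38.6,"dy":-40.72,"rz":-1.348},{"dx":38.6,"dy":-40.72,"rz":-1.348},{"dx":38.6,"dy":-40.72,"rz":-1.348},{"dx":38.6,"dy":-40.72,"rz":-1.348},{"dx":38.6,"dy":-40.72,"rz":-1.348},{"dx":38.6,"dy":-40.72,"rz":-1.348},{"dx":38.6,"dy":-40.72,"rz":-1.348},{"dx":38.6,"dy":-40.72,"rz":-1.348},{"dx":38.6,"dy":-40.72,"rz":-1.348},{"dx":38.6,"dy":-40.72,"rz":-1.348},{"dx":38.6,"dy":-40.72,"rz":-1.348}]' | python3 -m crank -
python3 - <<'E'
from h import *
go(.37,.2904,.033,np.radians(61.3))
E
```

```text
time_s: 22.5
tool_pos: [0.3713, 0.2885, 0.1463]
ee_rot: [3.142, 0.0, 1.068]
wrist_force: [1.1, -0.9, -1.4]
grip_width: 0.392
finger_force: 59.8
shift [ 0.001  -0.002   0.1133] rot [ 0.     0.    -0.002] j6 1.17
```

In the tool's units: 0.113 m is 11.3, 0.11 m is 11.

```bash
echo '[{"dx":0.1,"dy":-0.2,"dz":4},{"dx":0.1,"dy":-0.2,"dz":7.5},{"dx":0.1,"dy":-0.2,"dz":10},{"dx":0.1,"dy":-0.2,"dz":11},{"dx":0.1,"dy":-0.2,"dz":11.3},{"dx":0.1,"dy":-0.2,"dz":11.3},{"dx":0.1,"dy":-0.2,"dz":11.3}]' | python3 -m crank -
echo '[{},{},{},{},{},{},{"dz":-3},{"dz":-7},{"dz":-11.5},{"dz":-16.5},{"dz":-16.5},{"dz":-16.5}]' | python3 -m crank 1.0
python3 - <<'E'
from h import *
go(.45,-.15,.2)
E
```

```text
time_s: 23.2
tool_pos: [0.3707, 0.2913, 0.0343]
ee_rot: [3.14, -0.002, 1.069]
wrist_force: [0.1, 0.3, -1.4]
grip_width: 0.389
finger_force: 59.2
time_s: 24.4
tool_pos: [0.3705, 0.2914, 0.1996]
ee_rot: [3.14, -0.003, 1.07]
wrist_force: [0.1, -0.0, -1.1]
grip_width: 1.0
finger_force: 0.0
shift [-0.349   0.2818 -0.0007] rot [ 0.002 -0.003 -0.   ] j6 0.18
```

Clear the view and check the placings.

```bash
echo '[{"dx":-34.9,"dy":28.2},{"dx":-34.9,"dy":28.2},{"dx":-34.9,"dy":28.2},{"dx":-34.9,"dy":28.2},{"dx":-34.9,"dy":28.2},{"dx":-34.9,"dy":28.2},{"dx":-34.9,"dy":28.2},{"dx":-34.9,"dy":28.2},{"dx":-34.9,"dy":28.2},{"dx":-34.9,"dy":28.2},{"dx":-34.9,"dy":28.2},{"dx":-34.9,"dy":28.2}]' | python3 -m crank -
python3 - <<'E'
from h import *
im=get_image("top"); s=get_image("side")
for n,b,p,zc in(("slim",(195,150,245,195),(.6097,.1984),.085),("square",(290,135,340,190),(.6344,-.0007),.081),("wide",(380,155,435,210),(.5905,-.1991),.081),("oblong",(145,250,200,305),(.37,.2904),.083)):
    x0,y0,x1,y1=b;c=im[y0:y1,x0:x1].copy()
    for q,st,m in blobs(c,(0,0,0),(180,255,45),50):
        w=ray(q+[x0,y0],zc); print(n,st,w.round(4),((w-p)*1000).round(1))
a=cv2.resize(im[130:320,90:450],(800,422),interpolation=cv2.INTER_CUBIC); cv2.imwrite("pics/fin.png",a[:,:,::-1]); cv2.imwrite("pics/fins.png",s[:,:,::-1])
E
```

```text
time_s: 25.6
tool_pos: [0.4485, -0.1492, 0.1968]
ee_rot: [-3.138, -0.001, 1.07]
wrist_force: [-0.3, 0.3, -0.3]
grip_width: 1.0
finger_force: 0.0
slim [ 14   3  12  13 109] [0.6098 0.2007] [0.1 2.3]
slim [ 17   7  19  22 193] [0.5869 0.183 ] [-22.8 -15.4]
square [ 17  10  14  14 158] [0.6339 0.0008] [-0.5  1.5]
square [  8  21  33  22 236] [ 6.027e-01 -1.000e-04] [-31.7   0.6]
wide [  0   5  27  38 181] [ 0.5839 -0.1561] [-6.6 43. ]
oblong [ 15  11  32  35 292] [0.3691 0.2604] [ -0.9 -30. ]
oblong [ 11  21  13  12 127] [0.3694 0.2919] [-0.6  1.5]
```

View pics/fin.png

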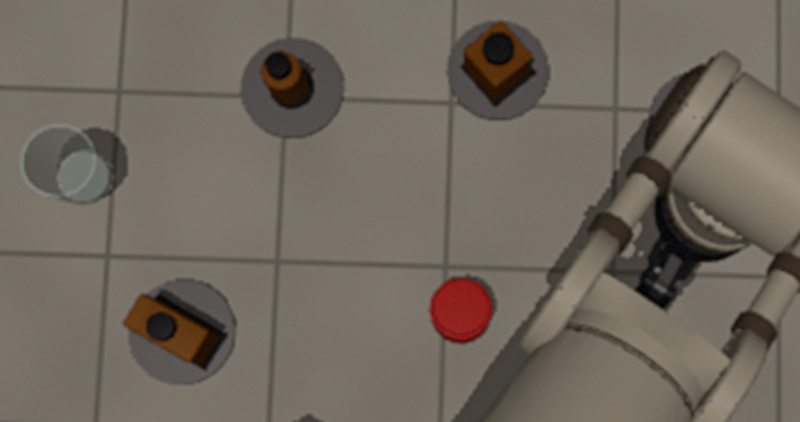

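View pics/fins.png

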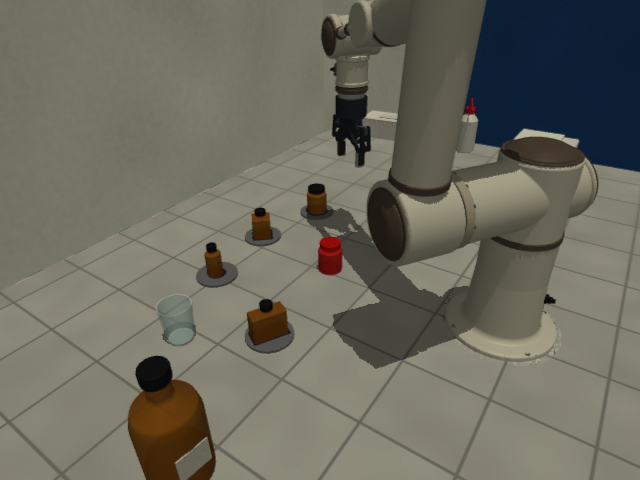

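Slim, square and oblong are within 3 mm of centre, aligned and upright. The beaker is unmoved at (176,320) in the side view. The wide bottle is hidden from the top camera here, so I'll check it in the earlier picture top3, taken after it was released.

Run:
```python
from h import *
im=cv2.imread("pics/top3.png")[155:210,380:435,::-1].copy()
for q,st,m in blobs(im,(0,0,0),(180,255,45),50): print(st,ray(q+[380,155],.081).round(4),ray(q+[380,155],.081)-[.5905,-.1991])
from cell import hand_in
print(hand_in())
```

```text
[ 19  10  25  24 450] [ 0.5893 -0.1988] [-0.00120195  0.00030325]
[ 11  18  27  26 201] [ 0.5614 -0.1768] [-0.02908731  0.02225924]
the job is handed in; nothing more can be done
None
```

All four bottles stand upright on their own pads, each within about 3 mm of centre by the camera, and the beaker is where it was; I handed the job in at about 26 s and the hand-in returned no verdict.

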